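# Run a gear selector through Drive to its last position

## Robot

A 6-joint arm with a two-finger parallel gripper is mounted at the origin on the work surface. World frame = base frame: x ahead of the robot, y to its left, z up, the work surface at z = 0. Lengths are in m, angles in rad, forces in N, time in s.
With the tool pointing down it reaches from about 0.35 to 0.775 m from the base axis. Payload 5.5 kg.
Tool frame: the origin (TCP) lies between the finger pads; the fingertips stand 11 mm ahead of it and the grasp point (between the pads) lies 8 mm behind it (tips_ahead is the distance from the TCP to the fingertips, in m); z points along the fingers, y is the line along which they close (so a half turn about z gives the same grasp; the last joint's range is limited). The gripper opens to 85 mm and grips with 20 to 120 N. Pads are 22 mm wide; open, the fingers measure 114 mm over their backs; the gripper's body (76 mm by 85 mm) begins 54 mm behind the grasp point. The pads swing forward as they close: fully open they stand 13 mm farther back than shut.
Start: joints at [1.012, 0.313, 0.046, 1.304, 0, 1.431], TCP at [0.234, 0.525, 0.242] pointing down, gripper open.
Joint ranges: [-2.76, 2.76], [-0.86, 1.69], [-1.03, 1.26], [-2.2, 2.34], [-1.47, 1.5], [-3.14, 3.14]. Speed limits (rad/s): [2.57, 2.57, 3.14, 3.14, 3.14, 3.14].

## Interface

Orientations are given as a unit quaternion [w, x, y, z].
In Python, from workcell import * gives the robot as it stands. The module is installed in compiled form; this text tells all that it offers.
- The arm moves only by the tool jog_arm, never from a script. Its argument "moves" is a list of rows, each an object with "fingers": the closure, from 0 (fully open) to 1 (shut); "slide": the shift along the tool's x, y, z in mm, a list of three; "angular": the turn, a rotation vector about the tool's x, y, z in degrees, a list of three. A call has 1 to 10 rows; each row is the pose to reach, as a shift and turn from the pose commanded when the call began, along the tool's axes at that moment; what a row does not reach only later rows make up. A row lasts 1/12 s, in which the tool goes at most 41.7 mm and 7.16 degrees, less where a joint would pass 70% of its speed; a pose out of reach is approached as far as the arm can. A call with a gripper value outside its range is refused whole. The fingers move at their own pace and stop on an object; "squeeze" is the grip in N (left out, the last holds). Time passes only in rows, so rows that repeat a pose let the fingers close. It gives the time, the measured TCP pose, the force, the opening and the grip force at its end, in the units of the state.
- get_state(): the state, without advancing time (a new reading comes with each control period).
- read_camera(name): name is "side" or "top" or "wrist"; returns a dict with "color" (400x640x3 uint8, red, green, blue), "fovy" (degrees; the focal length in pixels is half the picture's height over the tangent of half this angle, whatever the lens; pixels are square), "cx", "cy" (the principal point, pixels), "world_from_camera" (4x4, takes a point from camera to world coordinates); the wrist camera has in their place "tool_from_camera" (4x4, takes a point from camera to tool coordinates, whose origin is the TCP and whose axes are the flange's). Camera axes: x right, y down, z forward; pixel columns grow to the right and rows downward; lengths in m; the calibration is good to about 2 mm. A picture is of the moment at which its call begins: read the wrist's pose just before it. There is no depth.
- hand_in(): hands the job in; it is judged then, once.
Trained networks look in a picture, given as the dict that the camera call returned (one of the last four; its "shot" number tells which), for a name from the list of things; names that differ only in an ending like _2 or _b are one class to them, and where a whole thing is asked for, a point or a joint stands for the part that bears it (a point fixed in the world has none). Each returns a list of dicts, best first, with "p" (0 to 1); they miss things now and then, are a little off and sometimes report something else, mostly with a low value. They report only what shows in the picture. A call takes as long as a camera call.
- look_for(target, picture): "point" ([column, row] in pixels, amid what is visible of it).
- tip_of(target, picture): "point" ([column, row] in pixels: a listed point, or the origin of a listed thing).
The state is a dict: "clock": time; "joint_pos": joint angles; "qvel": joint speeds; "tau": joint torques, N m; "tcp_pos": TCP position; "orientation": TCP orientation; "wrist_force": force on the tool from outside, world axes, zero at the start; "ft_torque": the same for the moment, N m; "finger_gap": finger opening in m; "grip_force": force on a finger pad.
Only numpy, scipy, OpenCV 4.12 (cv2) and the standard library are available. Lean on these libraries where they do the work, as an engineer would, in place of code of your own. Each camera call takes 0.05 s, during which the arm holds its last target. There are 200 camera calls.

## Task

We are bench-testing this automatic gear selector before it goes back into the car. Its lever stands in Neutral: push the knob, never gripping or ramming it, through the Drive click and on to the last position at the rear end of the gate (the end away from the cable bracket), so that it stays there by itself when you take the hand away. Leave the spray can, the bottle, the socket and the screwdriver as they are.

Things in the scene. Friction and masses are not known exactly. Their poses are not given: they have to be found in the camera images.
- selector: Car gear selector: black housing 164 x 76 mm, fixed on an aluminium plate 250 x 150 x 10 mm that cannot shift. Origin on the bench, at the plate's middle, straight under the lever's pivot; z up, +x along the gate to its rear end (last position). Small parts on the flanks reach y +-63 mm, below the gate plate.
- gate (a point): Middle of the slot in the grey gate plate (128 x 68 mm), on its top, 100 mm above the bench. The slot runs along the selector's x; five white marks beside it, 11 mm apart, are from front to rear Park, Reverse, Neutral, Drive and the last position.
- bracket (a point): Top of the cable bracket, an upright steel fork 30 mm wide and 84 mm high at the selector's front (-x) end; it tells the front from the rear.
- shift (a joint): Lever angle, rad, about a level pivot 38 mm above the bench, growing to the rear. Detents: 0 Neutral (upright, locked against going forward), 0.17 Drive (first click), 0.34 last position; it springs into the nearest, humps at 0.085 and 0.255. Pushed at mid-knob it takes about 9 N to leave a detent, less and less towards the hump, and past it snaps on. A firm end stop at 0.352.
- stick: The whole lever: bare steel rod 12 mm thick and on it the knob, a black rounded block 44 mm fore-and-aft x 40 mm across x 60 mm high, in Neutral 170 to 230 mm above the bench. Origin on the pivot; z along the rod, upward, knob's middle at z 162 mm; x to the rear.
- knob_front: Front face of the knob, the one to push: 26 mm wide, 52 mm high. Origin at the middle of the face, 22 mm ahead of the knob's middle; +x into the knob, to the rear. From Neutral to the last position this point goes about 55 mm to the rear and shifts in height by less than 10 mm.
- knob_rear: The opposite, rear face of the knob; origin at the middle of the face, 22 mm behind the knob's middle. Pressing front and rear face at once counts as gripping.
- knob_left: The flank of the knob on the selector's +y side, with the round release button (not needed here); origin at the middle of the flank, 20 mm from the knob's middle. Pressing both flanks at once counts as gripping.
- knob_right: The flank of the knob on the selector's -y side; origin at the middle of the flank, 20 mm from the knob's middle.
- spray_can: Bystander: upright spray can with a black cap, 53 mm across, 135 mm high, loose on the bench; origin at the middle of its foot.
- fluid_bottle: Bystander: upright grey bottle with a white cap, 56 mm across, 125 mm high, loose on the bench; origin at the middle of its foot.
- deep_socket: Bystander: upright steel socket, 28 mm across, 78 mm high, loose on the bench; origin at the middle of its foot.
- screwdriver: Bystander: screwdriver lying on the bench, 190 mm long, its handle to its -x; origin under its middle.

How it is judged:
By the outcome, as a careful person would: the job done as asked, in the order asked, and still so for the second after the job is handed in, with the robot touching nothing.
It also fails if it takes over 35 s, if anything falls off the work surface, if the arm or the gripper's body presses on something with over 40 N, if the wrist force passes 120 N, or if a joint passes its speed limit or range.

## Working session

There is one attempt and no reset: what is moved stays moved. The work goes in short steps, Python scripts to look and compute and a tool call to move; the robot and the scene stay as the last step left them, time stands still between calls to the robot, and variables do not carry over. Pictures are saved under pics/ and viewed, at most 10 in all, crops included, and the job is handed in when it is done.

Besides the shell and the picture viewer there is one more tool, called after ">>>" as name([rows], argument=value, ...), one row to a line, values as JSON. jog_arm: Moves the arm, as the interface text tells. Its arguments: {"type":"object","properties":{"moves":{"type":"array","items":{"type":"object","properties":{"fingers":{"type":"number"},"slide":{"type":"array","items":{"type":"number"}},"angular":{"type":"array","items":{"type":"number"}}}}},"squeeze":{"type":"number"}},"required":["moves"]}

```bash
mkdir -p pics
cat > h.py <<'E'
from workcell import *
import numpy as np, cv2
from scipy.spatial.transform import Rotation as R
def ray(pic,pt):
    f=pic["color"].shape[0]/2/np.tan(np.radians(pic["fovy"])/2)
    d=np.array([(pt[0]-pic["cx"])/f,(pt[1]-pic["cy"])/f,1])
    T=np.array(pic["world_from_camera"]); return T[:3,3],T[:3,:3]@(d/np.linalg.norm(d))
def atz(pic,pt,z):
    o,d=ray(pic,pt); return o+d*(z-o[2])/d[2]
def tri(rs):
    A=sum(np.eye(3)-np.outer(d,d) for o,d in rs); b=sum((np.eye(3)-np.outer(d,d))@o for o,d in rs)
    return np.linalg.solve(A,b)
def rot():
    s=get_state(); q=s["orientation"]; return s,R.from_quat([q[1],q[2],q[3],q[0]])
E
python3 - <<'E'
from h import *
P={}
for n in("side","top"):
    p=read_camera(n);P[n]=p
    cv2.imwrite(f"pics/{n}0.png",p["color"][:,:,::-1])
    print(n,np.round(p["world_from_camera"],2).tolist())
for t in["selector","gate","bracket","stick","knob_front","knob_rear","knob_left","knob_right","spray_can","fluid_bottle","deep_socket","screwdriver"]:
    r={n:tip_of(t,P[n]) for n in P}
    print(t,{n:[(np.round(a["point"]).tolist(),round(a["p"],2)) for a in r[n][:2]] for n in r})
    z={"gate":.1,"bracket":.084,"stick":.038}.get(t,.2 if "knob" in t else 0)
    for n in r:
        if r[n]: print("   ",n,atz(P[n],r[n][0]["point"],z).round(3))
    if all(r.values()): print("   tri",tri([ray(P[n],r[n][0]["point"]) for n in P]).round(3))
s,r=rot();print(s["tcp_pos"],r.as_matrix().round(3))
E
```

```text
side [[0.98, -0.14, 0.12, 0.42], [-0.18, -0.7, 0.69, -0.69], [-0.01, -0.7, -0.71, 0.92], [0.0, 0.0, 0.0, 1.0]]
top [[-0.01, -0.97, 0.23, 0.37], [-1.0, 0.01, -0.0, 0.06], [0.0, -0.23, -0.97, 0.95], [0.0, 0.0, 0.0, 1.0]]
selector {'side': [([319.0, 244.0], 0.77)], 'top': [([322.0, 216.0], 0.29)]}
    side [0.549 0.046 0.   ]
    top [0.563 0.045 0.   ]
   tri [0.556 0.045 0.003]
gate {'side': [([322.0, 215.0], 0.62), ([313.0, 186.0], 0.21)], 'top': [([320.0, 209.0], 0.91)]}
    side [0.558 0.048 0.1  ]
    top [0.559 0.053 0.1  ]
   tri [0.56  0.053 0.095]
bracket {'side': [([365.0, 203.0], 0.82), ([232.0, 249.0], 0.3)], 'top': [([307.0, 169.0], 0.86)]}
    side [0.664 0.078 0.084]
    top [0.664 0.084 0.084]
   tri [0.666 0.084 0.077]
stick {'side': [([312.0, 185.0], 0.65)], 'top': [([322.0, 220.0], 0.97), ([322.0, 208.0], 0.24)]}
    side [0.561 0.206 0.038]
    top [0.546 0.046 0.038]
   tri [0.526 0.049 0.192]
knob_front {'side': [([320.0, 190.0], 0.41), ([314.0, 186.0], 0.31)], 'top': []}
    side [0.55  0.028 0.2  ]
knob_rear {'side': [([310.0, 186.0], 0.61), ([281.0, 316.0], 0.4
[... 468 characters left out ...]
 ]
    top [ 0.432 -0.127  0.   ]
   tri [ 0.432 -0.128 -0.002]
fluid_bottle {'side': [([357.0, 299.0], 0.82), ([322.0, 217.0], 0.42)], 'top': [([384.0, 200.0], 0.92)]}
    side [ 0.602 -0.117  0.   ]
    top [ 0.605 -0.119  0.   ]
   tri [ 0.603 -0.118  0.003]
deep_socket {'side': [([344.0, 189.0], 0.64)], 'top': [([263.0, 190.0], 0.66)]}
    side [0.647 0.214 0.   ]
    top [0.634 0.204 0.   ]
   tri [0.638 0.203 0.01 ]
screwdriver {'side': [([231.0, 250.0], 0.64)], 'top': [([312.0, 305.0], 0.69)]}
    side [0.345 0.067 0.   ]
    top [0.338 0.073 0.   ]
   tri [ 0.341  0.073 -0.008]
[0.23384612 0.52533299 0.24233914] [[-0.914  0.407  0.   ]
 [ 0.407  0.914  0.   ]
 [ 0.     0.    -1.   ]]
```

Run:
```python
import cv2,numpy as np
a=cv2.imread("pics/side0.png")[130:330,220:420];b=cv2.imread("pics/top0.png")[130:330,220:420]
cv2.imwrite("pics/c.png",cv2.resize(np.hstack([a,b]),(800,400),interpolation=cv2.INTER_CUBIC))
```

```text
(no output)
```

View pics/c.png

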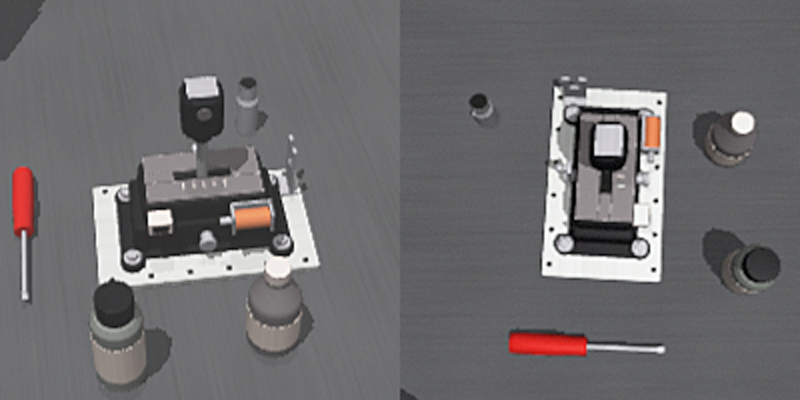

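The crops show the bracket on the world +x side, at top-picture pixel (287,170). The rear end therefore points at the robot, and I'll push the knob's far face toward world -x. Next I measure the yaw.

Run:
```python
from h import *
p=read_camera("top")
c=[(220+(x-400)/2,130+y/2) for x,y in[(553,88),(667,92),(660,282),(542,275)]]
w=np.array([atz(p,a,.01) for a in c]);print(w.round(3))
front=(w[0]+w[1])/2;rear=(w[2]+w[3])/2;d=rear-front;print(w.mean(0).round(3),np.linalg.norm(d),np.linalg.norm(w[0]-w[1]),np.degrees(np.arctan2(d[1],d[0])))
# knob top quad z .23
k=np.array([atz(p,(220+(x-400)/2,130+y/2),.23) for x,y in[(594,124),(624,124),(624,155),(594,155)]]);print(k.round(3))
print(atz(p,(220+208/2,130+146/2),.2))
g=(np.array([atz(p,(220+(x-400)/2,130+y/2),.1) for x,y in[(581,115),(635,115),(633,222),(574,219)]]));print(g.round(3),g.mean(0))
s,r=rot()
yaw=np.radians(177);X=np.array([np.cos(yaw),np.sin(yaw),0])
C=np.array([.553,.049,.2])
T=C-X*.08;T[2]=.242
print("target",T,"tool delta mm",(r.inv().apply(T-s["tcp_pos"])*1000).round(1), "yaw now",np.degrees(np.arctan2(*r.as_matrix()[[1,0],0])))
```

```text
[[ 0.676  0.113  0.01 ]
 [ 0.669 -0.039  0.01 ]
 [ 0.42  -0.022  0.01 ]
 [ 0.429  0.126  0.01 ]]
[0.549 0.045 0.01 ] 0.24809946620491774 0.1521360038315039 176.71563330491537
[[0.566 0.06  0.23 ]
 [0.566 0.029 0.23 ]
 [0.534 0.03  0.23 ]
 [0.534 0.06  0.23 ]]
[0.55058314 0.04513136 0.2       ]
[[0.613 0.075 0.1  ]
 [0.612 0.01  0.1  ]
 [0.484 0.015 0.1  ]
 [0.488 0.083 0.1  ]] [0.54908019 0.04577572 0.1       ]
target [0.63289036 0.04481312 0.242     ] tool delta mm [-5.599e+02 -2.767e+02  3.000e-01] yaw now 156.00448414541415
```

>>> jog_arm([
  {"fingers":1,"slide":[-564,-280,-20],"angular":[0,0,-20.7]},
  {"fingers":1,"slide":[-564,-280,-20],"angular":[0,0,-20.7]},
  {"fingers":1,"slide":[-564,-280,-20],"angular":[0,0,-20.7]},
  {"fingers":1,"slide":[-564,-280,-20],"angular":[0,0,-20.7]},
  {"fingers":1,"slide":[-564,-280,-20],"angular":[0,0,-20.7]},
  {"fingers":1,"slide":[-564,-280,-20],"angular":[0,0,-20.7]},
  {"fingers":1,"slide":[-564,-280,-20],"angular":[0,0,-20.7]},
  {"fingers":1,"slide":[-564,-280,-20],"angular":[0,0,-20.7]},
  {"fingers":1,"slide":[-564,-280,-20],"angular":[0,0,-20.7]},
  {"fingers":1,"slide":[-564,-280,-20],"angular":[0,0,-20.7]},
], squeeze=40)

```text
clock: 2.18
tcp_pos: [0.4941, 0.2105, 0.2556]
orientation: [0.0, 0.029, 1.0, 0.0]
wrist_force: [0.5, 0.7, -0.1]
finger_gap: -0.0001
grip_force: 0.0
```

Run:
```python
from h import *
s,r=rot();T=np.array([.635,.0405,.25])
print(s["clock"],s["tcp_pos"],s["joint_pos"],(r.inv().apply(T-s["tcp_pos"])*1000).round(1),np.degrees(np.arctan2(*r.as_matrix()[[1,0],0])),s["finger_gap"],s.keys())
```

```text
2.1833 [0.49410576 0.21045091 0.25559213] [ 2.53028032e-01  2.35106385e-01 -2.63585937e-02  1.30858812e+00
  1.97405785e-04  3.10582305e-01] [-150.4 -161.6    5.6] 176.70237958796514 -7.577293753481616e-05 dict_keys(['clock', 'joint_pos', 'qvel', 'tau', 'tcp_pos', 'orientation', 'wrist_force', 'ft_torque', 'grip_force', 'finger_gap'])
```

>>> jog_arm([
  {"fingers":1,"slide":[-150,-160,0]},
  {"fingers":1,"slide":[-150,-160,0]},
  {"fingers":1,"slide":[-150,-160,0]},
  {"fingers":1,"slide":[-150,-160,0]},
  {"fingers":1,"slide":[-150,-160,0]},
  {"fingers":1,"slide":[-150,-160,0]},
  {"fingers":1,"slide":[-150,-160,0]},
  {"fingers":1,"slide":[-150,-160,0]},
])

```text
schema error: expected keys fingers, slide, angular
```

Run:
```python
from h import *
s,r=rot();C=np.array([.550,.0455,.2]);
print(s["tcp_pos"],"knob centre in tool mm",(r.inv().apply(C-s["tcp_pos"])*1000).round(1),np.degrees(np.arctan2(*r.as_matrix()[[1,0],0])),s["wrist_force"])
P=[read_camera(n) for n in("side","top")]
for t in("knob_front","knob_rear","stick"):
  for p in P: print(t,[(np.round(a["point"]).tolist(),round(a["p"],2),atz(p,a["point"],.2).round(3)) for a in tip_of(t,p)[:2]])
a,b=[p["color"][110:310,220:420,::-1] for p in P]
cv2.imwrite("pics/d.png",cv2.resize(np.hstack([a,b]),(800,400),interpolation=cv2.INTER_CUBIC))
```

```text
[0.49410576 0.21045091 0.25559213] knob centre in tool mm [ -65.3 -161.5   55.6] 176.70237958796514 [ 0.52100041  0.6750782  -0.10303583]
knob_front []
knob_front []
knob_rear [([309.0, 185.0], 0.45, array([0.529, 0.044, 0.2  ]))]
knob_rear [([325.0, 210.0], 0.49, array([0.535, 0.044, 0.2  ]))]
stick [([342.0, 191.0], 0.57, array([0.592, 0.014, 0.2  ]))]
stick [([323.0, 220.0], 0.77, array([0.515, 0.047, 0.2  ]))]
```

View pics/d.png

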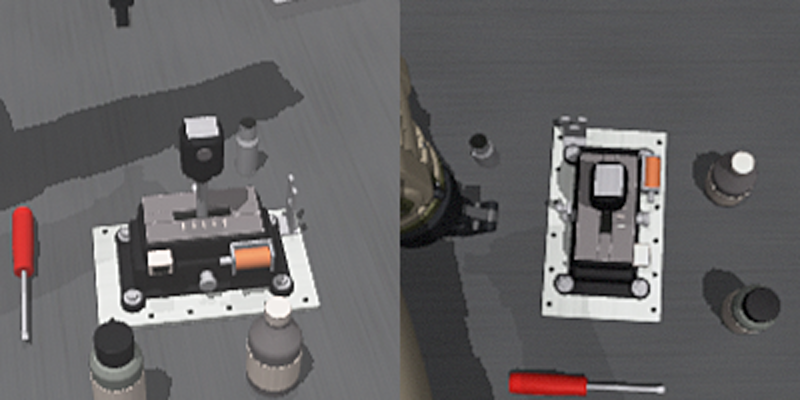

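The move was refused because each row needs all three keys. The picture shows the hand still to the left of the selector and nothing moved. Resending it in full.

>>> jog_arm([
  {"fingers":1,"slide":[-150,-160,0],"angular":[0,0,0]},
  {"fingers":1,"slide":[-150,-160,0],"angular":[0,0,0]},
  {"fingers":1,"slide":[-150,-160,0],"angular":[0,0,0]},
  {"fingers":1,"slide":[-150,-160,0],"angular":[0,0,0]},
  {"fingers":1,"slide":[-150,-160,0],"angular":[0,0,0]},
  {"fingers":1,"slide":[-150,-160,0],"angular":[0,0,0]},
  {"fingers":1,"slide":[-150,-160,0],"angular":[0,0,0]},
  {"fingers":1,"slide":[-150,-160,0],"angular":[0,0,0]},
])

```text
clock: 3.25
tcp_pos: [0.6333, 0.0448, 0.2547]
orientation: [-0.001, 0.028, 1.0, 0.0]
wrist_force: [-0.6, 1.2, 0.4]
finger_gap: -0.0001
grip_force: 0.0
```

Run:
```python
from h import *
s,r=rot();C=np.array([.550,.0455,.2]);
print(s["tcp_pos"],"knob centre in tool mm",(r.inv().apply(C-s["tcp_pos"])*1000).round(1),np.degrees(np.arctan2(*r.as_matrix()[[1,0],0])),s["wrist_force"],s["clock"])
P=[read_camera(n) for n in("side","top")]
a,b=[p["color"][110:310,220:420,::-1] for p in P]
cv2.imwrite("pics/e.png",cv2.resize(np.hstack([a,b]),(800,400),interpolation=cv2.INTER_CUBIC))
```

```text
[0.63326942 0.04478674 0.25469831] knob centre in tool mm [83.1 -4.1 54.8] 176.73533085784473 [-0.64245834  1.18382787  0.43919766] 3.25
```

View pics/e.png

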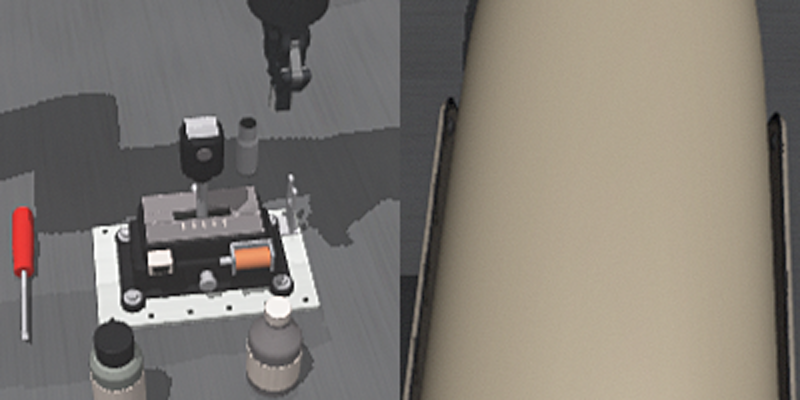

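The top view is blocked by the arm. The side view shows the fingers about 80 mm ahead of the knob, with everything undisturbed. Lowering now, then approaching gently.

>>> jog_arm([
  {"fingers":1,"slide":[0,-4,30],"angular":[0,0,0]},
  {"fingers":1,"slide":[0,-4,52],"angular":[0,0,0]},
  {"fingers":1,"slide":[12,-4,52],"angular":[0,0,0]},
  {"fingers":1,"slide":[24,-4,52],"angular":[0,0,0]},
  {"fingers":1,"slide":[32,-4,52],"angular":[0,0,0]},
  {"fingers":1,"slide":[36,-4,52],"angular":[0,0,0]},
  {"fingers":1,"slide":[36,-4,52],"angular":[0,0,0]},
])

```text
clock: 3.93
tcp_pos: [0.5966, 0.0432, 0.2043]
orientation: [0.001, 0.028, 1.0, 0.0]
wrist_force: [0.8, -0.2, 0.3]
finger_gap: -0.0004
grip_force: 0.0
```

Run:
```python
from h import *
s,r=rot();C=np.array([.550,.0455,.2]);
print(s["tcp_pos"],"knob centre in tool mm",(r.inv().apply(C-s["tcp_pos"])*1000).round(1),s["wrist_force"],s["clock"])
p=read_camera("side")
cv2.imwrite("pics/f.png",cv2.resize(p["color"][130:250,250:400,::-1],(750,600),interpolation=cv2.INTER_CUBIC))
```

```text
[0.59660441 0.04318299 0.20430968] knob centre in tool mm [46.7 -0.3  4.3] [ 0.76948064 -0.21234982  0.25163251] 3.9333
```

View pics/f.png

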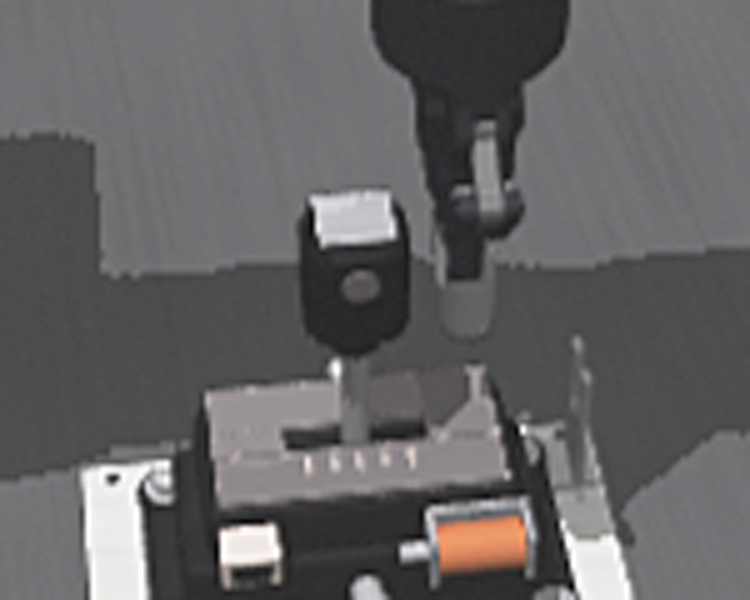

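The fingers are level with the knob's lower half and about 13 mm short of the front face (finger edge at column 440, knob edge at 410). Creeping in.

>>> jog_arm([
  {"fingers":1,"slide":[4,0,0],"angular":[0,0,0]},
  {"fingers":1,"slide":[7,0,0],"angular":[0,0,0]},
  {"fingers":1,"slide":[9,0,0],"angular":[0,0,0]},
  {"fingers":1,"slide":[11,0,0],"angular":[0,0,0]},
  {"fingers":1,"slide":[12.5,0,0],"angular":[0,0,0]},
  {"fingers":1,"slide":[14,0,0],"angular":[0,0,0]},
])

```text
clock: 4.48
tcp_pos: [0.5841, 0.0426, 0.2033]
orientation: [0.001, 0.029, 1.0, 0.0]
wrist_force: [2.7, -1.1, -0.8]
finger_gap: -0.0001
grip_force: 1.5
```

>>> jog_arm([
  {"fingers":1,"slide":[1,0,0],"angular":[0,0,0]},
  {"fingers":1,"slide":[2.5,0,0],"angular":[0,0,0]},
  {"fingers":1,"slide":[4,0,0],"angular":[0,0,0]},
  {"fingers":1,"slide":[5.5,0,0],"angular":[0,0,0]},
  {"fingers":1,"slide":[7,0,0],"angular":[0,0,0]},
])

```text
clock: 4.9
tcp_pos: [0.5793, 0.0429, 0.204]
orientation: [0.003, 0.029, 1.0, 0.0]
wrist_force: [8.4, 0.6, -2.4]
finger_gap: -0.0001
grip_force: 4.6
```

>>> jog_arm([
  {"fingers":1,"slide":[2,0,0],"angular":[0,0,0]},
  {"fingers":1,"slide":[4,0,0],"angular":[0,0,0]},
  {"fingers":1,"slide":[6,0,0],"angular":[0,0,0]},
  {"fingers":1,"slide":[8,0,0],"angular":[0,0,0]},
  {"fingers":1,"slide":[10,0,0],"angular":[0,0,0]},
  {"fingers":1,"slide":[12,0,0],"angular":[0,0,0]},
  {"fingers":1,"slide":[14,0,0],"angular":[0,0,0]},
  {"fingers":1,"slide":[14,0,0],"angular":[0,0,0]},
])

```text
clock: 5.57
tcp_pos: [0.5615, 0.0441, 0.2029]
orientation: [-0.001, 0.029, 1.0, 0.0]
wrist_force: [0.4, -0.1, -0.0]
finger_gap: 0.0001
grip_force: 0.0
```

Run:
```python
from h import *
p=read_camera("side")
cv2.imwrite("pics/g.png",cv2.resize(p["color"][130:250,250:400,::-1],(750,600),interpolation=cv2.INTER_CUBIC))
```

```text
(no output)
```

View pics/g.png

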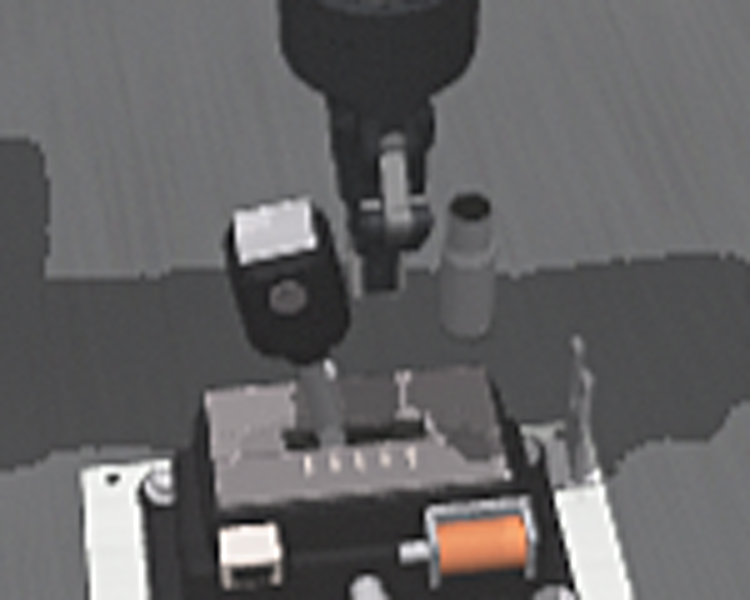

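The lever has clicked into Drive. It is tilted about 10°, the knob stands just clear of the fingers, and the force is back to zero. On to the last position.

>>> jog_arm([
  {"fingers":1,"slide":[2,0,0],"angular":[0,0,0]},
  {"fingers":1,"slide":[4,0,0],"angular":[0,0,0]},
  {"fingers":1,"slide":[6,0,0],"angular":[0,0,0]},
  {"fingers":1,"slide":[8,0,0],"angular":[0,0,0]},
  {"fingers":1,"slide":[10,0,0],"angular":[0,0,0]},
  {"fingers":1,"slide":[12,0,0],"angular":[0,0,0]},
  {"fingers":1,"slide":[14,0,0],"angular":[0,0,0]},
])

```text
clock: 6.2
tcp_pos: [0.5515, 0.0445, 0.2038]
orientation: [0.003, 0.029, 1.0, 0.0]
wrist_force: [9.2, -0.9, -4.8]
finger_gap: 0.0001
grip_force: 4.3
```

>>> jog_arm([
  {"fingers":1,"slide":[2,0,0],"angular":[0,0,0]},
  {"fingers":1,"slide":[4,0,0],"angular":[0,0,0]},
  {"fingers":1,"slide":[6,0,0],"angular":[0,0,0]},
  {"fingers":1,"slide":[8,0,0],"angular":[0,0,0]},
  {"fingers":1,"slide":[10,0,0],"angular":[0,0,0]},
  {"fingers":1,"slide":[10,0,0],"angular":[0,0,0]},
])

```text
clock: 6.7
tcp_pos: [0.5375, 0.0455, 0.2031]
orientation: [-0.001, 0.029, 1.0, 0.0]
wrist_force: [-0.4, 0.3, -0.1]
finger_gap: -0.0002
grip_force: 0.0
```

Run:
```python
from h import *
p=read_camera("side")
cv2.imwrite("pics/i.png",cv2.resize(p["color"][130:250,250:400,::-1],(750,600),interpolation=cv2.INTER_CUBIC))
```

```text
(no output)
```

View pics/i.png

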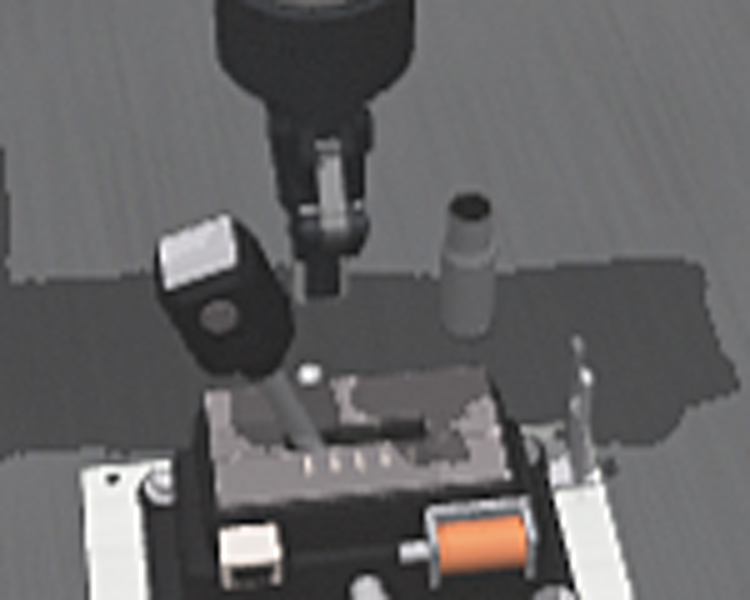

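The lever has snapped into the last position. It is tilted about 20°, the rod is at the rear of the slot, the fingers are free and the force is zero. Backing off forward and up.

>>> jog_arm([
  {"fingers":1,"slide":[-15,0,0],"angular":[0,0,0]},
  {"fingers":1,"slide":[-40,0,0],"angular":[0,0,0]},
  {"fingers":1,"slide":[-60,0,-20],"angular":[0,0,0]},
  {"fingers":1,"slide":[-70,0,-50],"angular":[0,0,0]},
  {"fingers":1,"slide":[-70,0,-60],"angular":[0,0,0]},
  {"fingers":1,"slide":[-70,0,-60],"angular":[0,0,0]},
  {"fingers":1,"slide":[-70,0,-60],"angular":[0,0,0]},
  {"fingers":1,"slide":[-70,0,-60],"angular":[0,0,0]},
])

```text
clock: 7.42
tcp_pos: [0.6073, 0.0415, 0.2619]
orientation: [-0.001, 0.029, 1.0, 0.0]
wrist_force: [-0.6, -0.2, -0.0]
finger_gap: 0.0
grip_force: 0.0
```

Run:
```python
from h import *
p=read_camera("side")
cv2.imwrite("pics/j.png",cv2.resize(p["color"][130:330,220:420,::-1],(600,600),interpolation=cv2.INTER_CUBIC))
```

```text
(no output)
```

View pics/j.png

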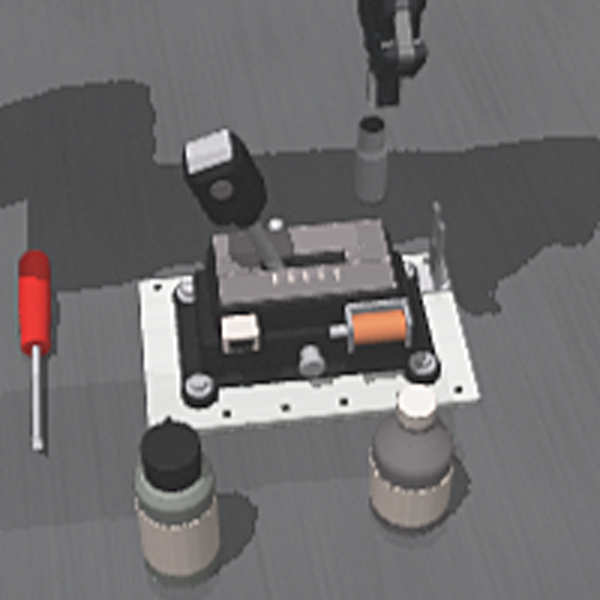

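With the hand clear, the lever stays in the last position (knob at about (222,185) in the crop). The four bystanders are where they were, so I'm handing in.

```bash
python3 -c "
from workcell import *
print(hand_in())"
```

```text
the job is handed in; nothing more can be done
None
```

The lever was pushed through the Drive click to the last position and stays there by itself with the hand clear; the spray can, bottle, socket and screwdriver were not touched, and the job is handed in.

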